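# Shut the balance's draft shield and tare it with the touch-free switch

## Robot

A 6-joint arm with a two-finger parallel gripper is mounted at the origin on the work surface. World frame = base frame: x ahead of the robot, y to its left, z up, the work surface at z = 0. Lengths are in mm, angles in rad, forces in N, time in s.
With the tool pointing down it reaches from about 275 to 750 mm from the base axis. Payload 10.2 kg.
Tool frame: the origin (TCP) lies at the very end of the fingers, on their centre line; the grasp point (between the pads) lies 19 mm behind it; z points along the fingers, y is the line along which they close (so a half turn about z gives the same grasp; the last joint's range is limited). The gripper opens to 85 mm and grips with 20 to 120 N. Pads are 22 mm wide; open, the fingers measure 114 mm over their backs; the gripper's body (76 mm by 85 mm) begins 54 mm behind the grasp point. The pads swing forward as they close: fully open they stand 13 mm farther back than shut.
Start: joints at [0.954, 0.313, 1.498, -0, 1.331, -0.223], TCP at [201.456, 484.816, 231.294] pointing down, gripper open.
Joint ranges: [-2.94, 2.94], [-0.97, 2.17], [0.19, 2.56], [-1.23, 4.37], [0.02, 3.11], [-2.88, 2.88]. Speed limits (rad/s): [2.39, 2.39, 3.01, 3.14, 3.14, 3.14].

## Interface

Orientations are given as a unit quaternion [w, x, y, z].
In Python, from rig import ctrl gives the robot as it stands.
- The arm moves only by the shell command python3 -m inch 'ROWS' [OPENING] [FORCE]. ROWS is text: rows parted by semicolons, each of 6 numbers parted by spaces: the shift along the tool's x, y, z in mm, then the turn, a rotation vector about the tool's x, y, z in units of 6 degrees (1.0 is 6 degrees). A call has exactly 10 rows; each row shifts and turns the commanded pose from where the row before left it, along the tool's axes as they then stand; what a row does not reach is not made up. A row lasts 1/12 s, in which the tool goes at most 41.7 mm and 7.16 degrees, less where a joint would pass 70% of its speed; a pose out of reach is approached as far as the arm can. A call with a gripper value outside its range is refused whole. OPENING is the opening, from 0 (shut) to 1 (fully open), set as the call begins (- or left out, the last holds). The fingers move at their own pace and stop on an object; FORCE is the grip in N (left out, the last holds). Time passes only in rows, so rows that do not move let the fingers close, or fill a call up. It gives the time, the measured TCP pose, the force, the opening and the grip force at its end, in the units of the state.
- ctrl.sense(): the state, without advancing time (a new reading comes with each control period).
- ctrl.capture(name): name is "scene" or "side" or "wrist"; returns a dict with "image" (400x640x3 uint8, red, green, blue), "intrinsics" (3x3 intrinsics, pixels), "rvec" (rotation vector, rad) and "tvec" (3), from world to camera coordinates, as OpenCV has them. Camera axes: x right, y down, z forward; pixel columns grow to the right and rows downward; lengths in mm; the calibration is good to about 2 mm. A picture is of the moment at which its call begins. There is no depth.
- ctrl.finish_job(): hands the job in; it is judged then, once.
The state is a dict: "time_s": time; "joints": joint angles; "dq": joint speeds; "tau": joint torques, N m; "eef_pos": TCP position; "ee_rot": TCP orientation; "force": force on the tool from outside, world axes, zero at the start; "wrist_torque": the same for the moment, N m; "grip_width": opening from 0.0 (shut) to 1.0 (fully open); "grip_force": force on a finger pad.
Only numpy, scipy, OpenCV 4.12 (cv2) and the standard library are available. Lean on these libraries where they do the work, as an engineer would, in place of code of your own. Each camera call takes 0.05 s, during which the arm holds its last target. There are 200 camera calls.

## Task

Tare the balance with the empty beaker that stands on its pan: with your fingertips gently push the glass top pane of the draft shield fully shut, then point at the green window of the touch-free tare switch, fingertips a few centimetres straight above it, and keep them there for two full seconds without touching the switch. Keep your hand away from over the amber print switch, and do not touch the beaker or disturb or pick up anything on the bench.

Things in the scene. Friction and masses are not known exactly. Their poses are not given: they have to be found in the camera images.
- balance: White fixed laboratory balance, 200 mm wide (y), 330 mm deep (x), with a glass draft shield. Origin: centre of its footprint on the bench; x points from its front (display, robot side) to its rear, z up. Steel pan (90 mm) centred 22 mm behind the origin, top 88 mm above the bench. Shield and rear tower are 230 mm high, 266 mm with the pane's grip; nothing loose stands higher than 150 mm.
- top_pane (a joint): Opening of the glass pane that roofs the draft shield, m: 0 = fully shut, against a hard stop, 0.115 = fully open. The pane (top face 236 mm above the bench) slides level along the balance's x: opens towards the balance's rear, shuts towards its front. It needs about 2 N to slide and stays where it is left; bring it to its stop slowly.
- pane_grip (a point): Centre of the pane's grip, moving with it: an upright black bar near the pane's front edge, 12 mm thick (balance x), 80 mm long (balance y), 30 mm high, from the pane's top face 15 mm below this point to 15 mm above it. Behind it the pane's top is free for a fingertip over 130 mm. Axes as the balance's. Fully shut, this point lies 52 mm in front of the balance's origin.
- tare_window (a point): Centre of the round glowing GREEN window (34 mm across, dark lens in its middle) on top of the touch-free tare switch, 30 mm above the bench; z up. The switch works while fingertips are kept about 1 to 5 cm straight above the window.
- tare_switch: The touch-free tare switch: a loose light grey box with a black top plate and the green window, 76 x 58 mm, 30 mm high, 0.22 kg, on rubber feet on the bench beside the balance, left or right. Origin at the centre of its underside.
- print_window (a point): Centre of the round AMBER (orange) window on top of the print switch, 30 mm above the bench. It senses a hand in the same way (up to about 7 cm above it), and would print a wrong weight.
- print_switch: The touch-free print switch: the same box as the tare switch but with an amber window, on the other side of the balance. Origin at the centre of its underside.
- beaker: The empty glass beaker standing on the pan inside the draft shield, 42 mm across and 58 mm tall. Origin at the centre of its underside.
- bottle: A closed amber glass bottle with paper label and blue cap, 68 mm across and 140 mm tall, standing on the bench; a bystander. Origin at the centre of its underside.
- flask: A conical glass flask with blue stopper, 82 mm across its foot and 130 mm tall, standing on the bench; a bystander. Origin at the centre of its underside.
- weigh_dish: A white plastic weighing dish, 72 mm across and 16 mm high, standing on the bench; a bystander. Origin at the centre of its underside.
- spatula: A thin double-ended steel lab spatula with blue middle, 178 mm long, 10 mm wide, 7 mm high, lying flat; a bystander. Origin at the middle of its underside.
- vial: A small glass vial with black cap, 26 mm across and 54 mm tall, standing on the bench; a bystander. Origin at the centre of its underside.
Mind the look-alikes: they are no part of the job. What is shaped like the tare_switch but blue, pink or purple is not meant.

How it is judged:
By the outcome, as a careful person would: the job done as asked, in the order asked, and still so for the second after the job is handed in, with the robot touching nothing.
It also fails if it takes over 45 s, if anything falls off the work surface, if the arm or the gripper's body presses on something with over 40 N, if the wrist force passes 120 N, or if a joint passes its speed limit or range.

## Working session

There is one attempt and no reset: what is moved stays moved. The work goes in short steps, Python scripts to look and compute and a shell command to move; the robot and the scene stay as the last step left them, time stands still between calls to the robot, and variables do not carry over. Pictures are saved under pics/ and viewed, at most 10 in all, crops included, and the job is handed in when it is done.

```bash
mkdir -p pics
cat > h.py <<'E'
import numpy as np, cv2
from scipy.spatial.transform import Rotation as Ro
from rig import ctrl
def cap(n,f=None):
    c=ctrl.capture(n)
    if f: cv2.imwrite('pics/'+f,cv2.cvtColor(np.asarray(c['image']),cv2.COLOR_RGB2BGR))
    return c
def ray(c,u,v):
    R=Ro.from_rotvec(c['rvec']).as_matrix(); t=np.array(c['tvec'],float).ravel()
    d=R.T@np.linalg.solve(np.array(c['intrinsics']),[u,v,1.]); return -R.T@t,d
def onz(c,u,v,z):
    o,d=ray(c,u,v); return o+d*(z-o[2])/d[2]
E
python3 - <<'E'
from h import *
for n in('scene','side','wrist'):
    c=cap(n,n+'0.png'); print(n,ray(c,320,200)[0].round())
    hsv=cv2.cvtColor(np.asarray(c['image']),cv2.COLOR_RGB2HSV)
    for nm,lo,hi in(('green',45,80),('amber',8,25)):
        m=cv2.inRange(hsv,(lo,110,110),(hi,255,255))
        k,_,st,ce=cv2.connectedComponentsWithStats(m)
        for i in range(1,k):
            if st[i,4]>30: print(nm,st[i],ce[i].round(1),onz(c,*ce[i],30).round())
s=ctrl.sense(); print(s['eef_pos'],s['ee_rot'],s['force'])
E
```

```text
scene [-131.  229. 1811.]
green [354 161   8   8  45] [357.5 164.3] [ 588. -172.   30.]
green [395 169   9   9  66] [398.9 172.9] [ 505. -306.   30.]
green [106 178  41  40 902] [126.2 197.5] [742. 677.  30.]
green [419 194  10   9  59] [423.4 197.9] [ 382. -353.   30.]
green [375 199   9   8  50] [378.9 202.6] [ 419. -192.   30.]
green [396 228  10   9  62] [400.5 231.8] [ 290. -224.   30.]
amber [487 156  17  31 138] [495.  170.6] [ 395. -650.   30.]
amber [204 172  18  17 185] [213.3 180.8] [701. 358.  30.]
amber [505 177  18   9  43] [513.2 180.9] [ 335. -695.   30.]
amber [232 235  10  11  77] [236.3 240. ] [453. 339.  30.]
side [-117.  735. 1270.]
green [364 157  10   8  61] [368.4 160.7] [ 510. -306.   30.]
green [399 167   8   6  39] [402.6 169.3] [ 386. -352.   30.]
green [400 199   9   7  48] [404. 202.] [ 295. -223.   30.]
amber [428 119  35  19 271] [443.5 128.4] [ 384. -652.   30.]
amber [191 231  21  17 242] [201.6 239.6] [716. 342.  30.]
wrist [131. 515. 374.]
amber [284 338  19   5  44] [293.  339.9] [410. 354.  30.]
[201.34069598 484.64802855 230.88508272] [-2.03701292e-04  1.95640181e-01  9.80675626e-01 -4.40670994e-04] [-0.47273866 -0.02364344 -0.11140782]
```

View pics/scene0.png

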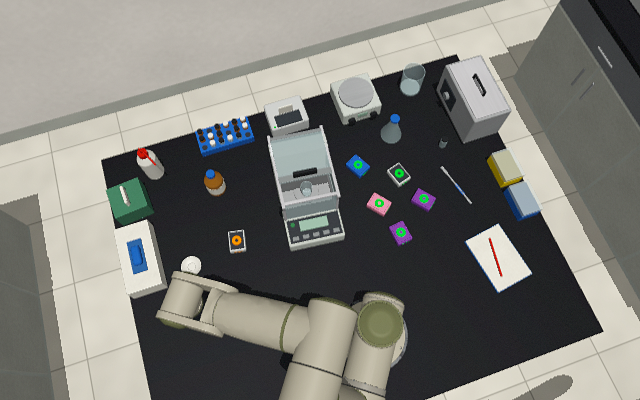

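View pics/side0.png

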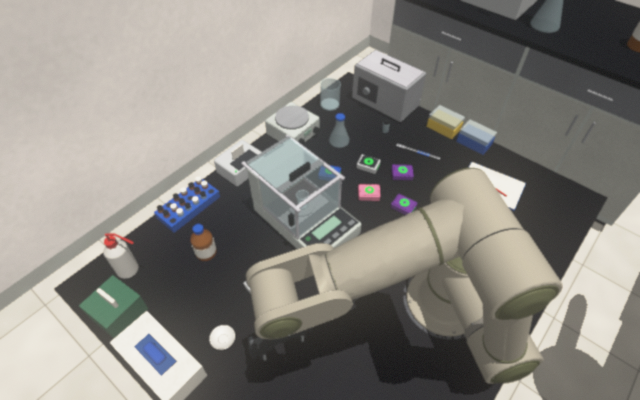

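The scene view shows the balance at (305,190), its black grip at (305,173), and the amber print switch at (236,240). The grey-bodied tare switch is at (399,173), with blue, pink and purple decoys around it. In the side view the grip is at about (300,171) and the tare window at (368,161).

Run:
```python
from h import *
a=cv2.imread('pics/scene0.png')[115:255,255:355]; b=cv2.imread('pics/side0.png')[125:265,235:375]
a=cv2.resize(a,None,fx=3.3,fy=3.3,interpolation=2); b=cv2.resize(b,None,fx=3.3,fy=3.3,interpolation=2)
cv2.imwrite('pics/crop.png',np.hstack([a,b]))
P=[]
for n,(x0,y0,x1,y1) in(('scene',(285,160,325,182)),('side',(282,155,318,185))):
    c=cap(n); g=np.asarray(c['image']).max(2)[y0:y1,x0:x1]
    k,_,st,ce=cv2.connectedComponentsWithStats((g<60).astype('uint8'))
    i=1+st[1:,4].argmax(); print(n,st[i],ce[i]+[x0,y0]); u=ce[i]+[x0,y0]; print(onz(c,*u,251).round(1)); P.append(ray(c,*u))
    ys,xs=np.where(_==i); w=np.array([onz(c,x+x0,y+y0,251)[:2] for x,y in zip(xs,ys)]); r=cv2.minAreaRect(w.astype('f4')); print(r)
A=sum(np.eye(3)-np.outer(d,d)/(d@d) for o,d in P); q=sum((np.eye(3)-np.outer(d,d)/(d@d))@o for o,d in P); print(np.linalg.solve(A,q))
```

```text
scene [  8   8  24  10 124] [304.40322581 172.43548387]
[528.8  52.3 251. ]
((528.4724731445312, 51.96892547607422), (78.69285583496094, 18.15976333618164), 83.19249725341797)
side [23 13  1  1  1] [305. 168.]
[529.   31.6 251. ]
((528.9727783203125, 31.64822006225586), (0.0, 0.0), 0.0)
[511.20504409  55.18927738 284.66054959]
```

View pics/crop.png

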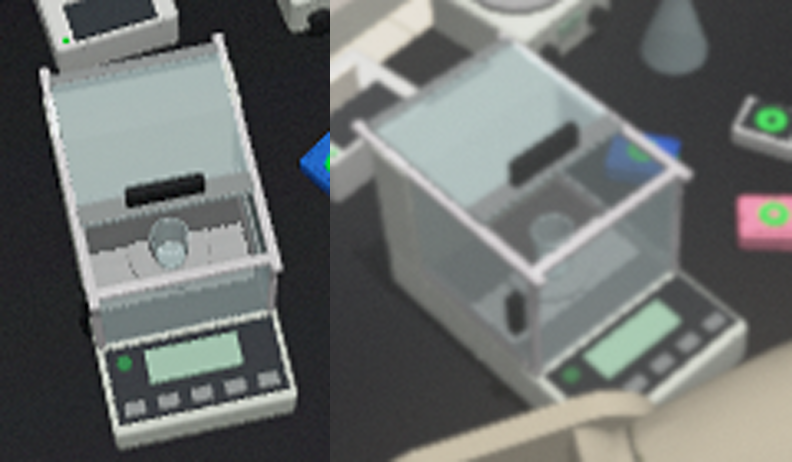

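Run:
```python
from h import *
s=cap('scene');c=cap('side')
print('side grip',onz(c,299.8,171.1,251),'ends',onz(c,289.8,177.1,251),onz(c,310.2,165.9,251))
for u,v in((284.4,206.5),(337.7,196.2),(268.5,137),(321.5,127.5)):print(onz(s,u,v,232).round())
P=[ray(s,304.4,172.4),ray(c,299.8,171.1)]
M=[np.eye(3)-np.outer(d,d)/(d@d) for o,d in P];print(np.linalg.solve(sum(M),sum(m@o for m,(_,o) in zip(M,[(0,p[0]) for p in P]))))
```

```text
side grip [532.55664801  51.73053643 251.        ] ends [539.22253735  89.79225856 251.        ] [522.55683766  14.54577867 251.        ]
[444. 149. 232.]
[421. -25. 232.]
[702. 124. 232.]
[677. -59. 232.]
[529.55994958  52.96715646 253.10144556]
```

Both views put the grip at about (530,52,252), which matches the expected 251 mm height, with the balance yawed about -7°. I'll raise the arm, shut the gripper and align the tool's x with the closing direction.

```bash
python3 -m inch '0 0 -12 0 0 -0.26;0 0 -12 0 0 -0.26;0 0 -12 0 0 -0.26;0 0 -12 0 0 -0.26;0 0 -12 0 0 -0.26;0 0 -12 0 0 -0.26;0 0 -12 0 0 -0.26;0 0 -12 0 0 -0.26;0 0 -12 0 0 -0.26;0 0 -12 0 0 -0.26' 0 20
cat >> h.py <<'E'
def to(p):
    s=ctrl.sense(); w,x,y,z=s['ee_rot']; R=Ro.from_quat([x,y,z,w]).as_matrix()
    print('pos',np.round(s['eef_pos'],1),'tool x',R[:,0].round(3),'z',R[:,2].round(3),'F',np.round(s['force'],1),'t',s['time_s'])
    print('shift',(R.T@(np.array(p)-s['eef_pos'])).round(1))
E
python3 -c "
from h import *
to([562,48,330])"
```

```text
time_s: 1.18
eef_pos: [201.4, 484.7, 351.9]
ee_rot: [-0.0, 0.06, 0.998, -0.0]
force: [-0.8, -0.6, -0.5]
grip_width: -0.001
grip_force: 0.0
pos [201.4 484.7 351.9] tool x [-0.993  0.12   0.   ] z [-0. -0. -1.] F [-0.8 -0.6 -0.5] t 1.1833
shift [-410.4 -390.4   21.9]
```

```bash
python3 -m inch '-20 -20 0 0 0 0;-20 -20 0 0 0 0;-20 -20 0 0 0 0;-20 -20 0 0 0 0;-20 -20 0 0 0 0;-20 -20 0 0 0 0;-20 -20 0 0 0 0;-20 -20 0 0 0 0;-20 -20 0 0 0 0;-20 -20 0 0 0 0' >/dev/null
python3 -m inch '-20 -19 0 0 0 0;-20 -19 0 0 0 0;-20 -19 0 0 0 0;-20 -19 0 0 0 0;-20 -19 0 0 0 0;-20 -19 0 0 0 0;-20 -19 0 0 0 0;-20 -19 2 0 0 0;-20 -19 10 0 0 0;-20 -19 10 0 0 0' >/dev/null
python3 - <<'E'
from h import *
c=cap('wrist','w1.png'); to([562,48,330])
g=np.array([529.6,52.5,251.]);R=Ro.from_rotvec(c['rvec']).as_matrix()
print(cv2.projectPoints(g[None],np.array(c['rvec'],float),np.array(c['tvec'],float),np.array(c['intrinsics'],float),None)[0])
c=cap('scene','s1.png');
E
```

```text
pos [553.7  44.5 325.9] tool x [-0.992  0.125  0.003] z [-0.003 -0.001 -1.   ] F [ 1.2 -3.4 -2.4] t 2.9
shift [-7.8  4.5 -4.2]
[[[322.33801203 184.87385052]]]
```

View pics/w1.png

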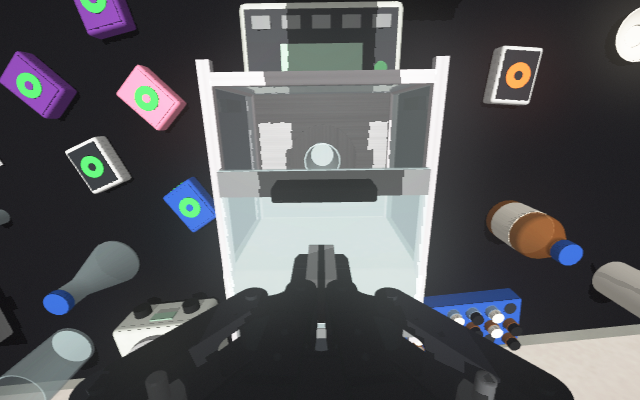

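The wrist view shows the black grip at (324,190), right where predicted, and the fingers behind it at about (322,250). The grey tare switch's window is at (92,167). I'll settle and descend behind the grip.

```bash
python3 - <<'E'
from h import *
c=cap('wrist')
hsv=cv2.cvtColor(np.asarray(c['image']),cv2.COLOR_RGB2HSV)[135:200,60:135]
ys,xs=np.where(cv2.inRange(hsv,(45,110,110),(80,255,255))>0)
print('tare',onz(c,(xs.min()+xs.max())/2+60,(ys.min()+ys.max())/2+135,30), 'amber',onz(c,518,75,30))
print('grip top front edge ends',onz(c,271,180,266),onz(c,377,180,266),'rear bottom',onz(c,324,202,236))
to([563,48,246])
E
python3 -m inch '0 0 0 0 0 0;0 0 0 0 0 0;0 0 0 0 0 0;0 0 0 0 0 0;0 0 0 0 0 0;0 0 0 0 0 0;0 0 0 0 0 0;0 0 0 0 0 0;0 0 0 0 0 0;0 0 0 0 0 0'
python3 -c "
from h import *
to([563,48,246])"
```

```text
tare [ 510.4945497  -305.52977933   30.        ] amber [457.36176504 339.18535027  30.        ]
grip top front edge ends [517.11651658  14.75483695 266.        ] [526.64439905  91.39229938 266.        ] rear bottom [547.53081294  50.27182379 236.        ]
pos [551.6  47.9 327.9] tool x [-0.992  0.123  0.003] z [-0.003  0.    -1.   ] F [-0.5 -0.5  0.5] t 3.0
shift [-11.5   1.5  81.9]
time_s: 3.83
eef_pos: [551.2, 49.2, 329.3]
ee_rot: [-0.0, 0.061, 0.998, -0.0]
force: [1.0, -0.4, -0.3]
grip_width: 0.0
grip_force: 0.0
pos [551.2  49.2 329.3] tool x [-0.993  0.121  0.   ] z [-0. -0. -1.] F [ 1.  -0.4 -0.3] t 3.8333
shift [-11.8   0.2  83.3]
```

```bash
python3 -m inch '-5 0 0 0 0 0;-5 0 0 0 0 0;-5 0 0 0 0 0;-4 0 5 0 0 0;0 0 15 0 0 0;0 0 15 0 0 0;0 0 15 0 0 0;0 0 12 0 0 0;0 0 10 0 0 0;0 0 5 0 0 0'
python3 -m inch '0 0 4 0 0 0;0 0 0 0 0 0;1 0 0 0 0 0;1 0 0 0 0 0;2 0 0 0 0 0;2 0 0 0 0 0;2 0 0 0 0 0;2 0 0 0 0 0;2 0 0 0 0 0;2 0 0 0 0 0'
```

```text
time_s: 4.67
eef_pos: [569.9, 46.9, 250.6]
ee_rot: [-0.001, 0.061, 0.998, 0.0]
force: [0.1, -0.6, 0.2]
grip_width: -0.0
grip_force: 0.0
time_s: 5.5
eef_pos: [556.0, 48.6, 248.3]
ee_rot: [0.0, 0.061, 0.998, -0.0]
force: [-1.0, 0.5, -0.3]
grip_width: -0.003
grip_force: 0.0
```

```bash
python3 -m inch '2 0 0 0 0 0;2 0 0 0 0 0;2 0 0 0 0 0;2 0 0 0 0 0;2 0 0 0 0 0;2 0 0 0 0 0;2 0 0 0 0 0;2 0 0 0 0 0;2 0 0 0 0 0;2 0 0 0 0 0'
python3 -m inch '2 0 0 0 0 0;2 0 0 0 0 0;2 0 0 0 0 0;2 0 0 0 0 0;2 0 0 0 0 0;2 0 0 0 0 0;2 0 0 0 0 0;2 0 0 0 0 0;2 0 0 0 0 0;2 0 0 0 0 0'
python3 - <<'E'
from h import *
cap('wrist','w2.png')
E
```

```text
time_s: 6.33
eef_pos: [536.2, 50.9, 248.3]
ee_rot: [0.0, 0.061, 0.998, -0.0]
force: [1.7, -1.9, -0.5]
grip_width: -0.0
grip_force: 1.1
time_s: 7.17
eef_pos: [516.3, 53.5, 248.4]
ee_rot: [0.0, 0.061, 0.998, -0.0]
force: [2.5, -2.6, 0.3]
grip_width: 0.001
grip_force: 1.1
```

View pics/w2.png

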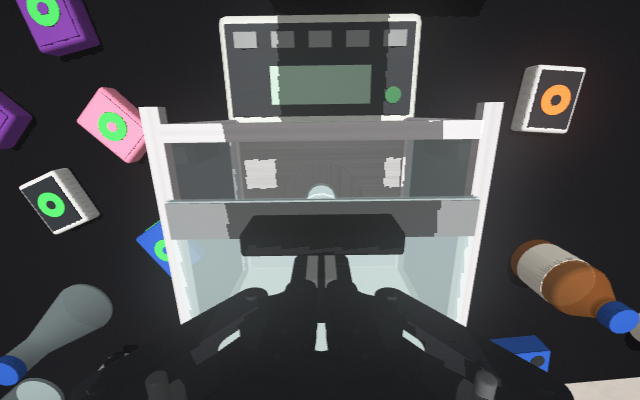

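The pane is moving with the fingers: the grip at (322,235) is in contact, and about 30 mm of gap remains between the pane edge (row 200) and the front rail (row 140). I'll continue, slowing near the stop.

```bash
python3 -m inch '2 0 0 0 0 0;2 0 0 0 0 0;2 0 0 0 0 0;2 0 0 0 0 0;2 0 0 0 0 0;2 0 0 0 0 0;2 0 0 0 0 0;2 0 0 0 0 0;2 0 0 0 0 0;2 0 0 0 0 0'
python3 -m inch '1 0 0 0 0 0;1 0 0 0 0 0;1 0 0 0 0 0;1 0 0 0 0 0;1 0 0 0 0 0;1 0 0 0 0 0;1 0 0 0 0 0;1 0 0 0 0 0;1 0 0 0 0 0;1 0 0 0 0 0'
python3 - <<'E'
from h import *
cap('wrist','w3.png')
E
```

```text
time_s: 8.05
eef_pos: [496.4, 55.9, 248.3]
ee_rot: [-0.0, 0.061, 0.998, -0.0]
force: [2.5, -2.5, 1.1]
grip_width: 0.002
grip_force: 1.1
time_s: 8.88
eef_pos: [486.6, 57.1, 248.3]
ee_rot: [0.0, 0.061, 0.998, -0.0]
force: [1.7, -2.0, 0.6]
grip_width: 0.003
grip_force: 1.0
```

View pics/w3.png

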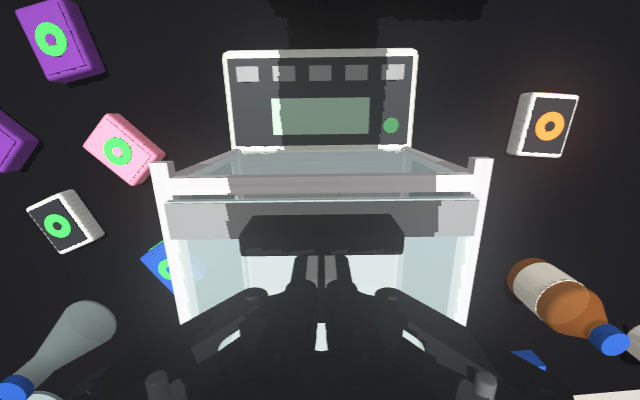

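The gap is nearly closed: the pane edge is at row 200 and the rail's rear at row 192, so roughly 5 mm is left.

```bash
python3 -m inch '0.7 0 0 0 0 0;0.7 0 0 0 0 0;0.7 0 0 0 0 0;0.7 0 0 0 0 0;0.7 0 0 0 0 0;0.7 0 0 0 0 0;0.7 0 0 0 0 0;0.7 0 0 0 0 0;0.7 0 0 0 0 0;0.7 0 0 0 0 0'
```

```text
time_s: 9.77
eef_pos: [479.7, 57.9, 248.3]
ee_rot: [-0.0, 0.061, 0.998, -0.0]
force: [2.4, -2.0, 0.6]
grip_width: 0.004
grip_force: 1.0
```

```bash
python3 -m inch '0.5 0 0 0 0 0;0.5 0 0 0 0 0;0.5 0 0 0 0 0;0.5 0 0 0 0 0;0.5 0 0 0 0 0;0.5 0 0 0 0 0;0.5 0 0 0 0 0;0.5 0 0 0 0 0;0.5 0 0 0 0 0;0.5 0 0 0 0 0'
```

```text
time_s: 10.6
eef_pos: [476.4, 58.3, 248.4]
ee_rot: [0.002, 0.061, 0.998, 0.0]
force: [14.9, -2.9, -6.1]
grip_width: 0.003
grip_force: 7.3
```

The force rose to 15 N, so the pane is at its stop. I'll back off, lift and check.

```bash
python3 -m inch '-1 0 0 0 0 0;-2 0 0 0 0 0;-4 0 0 0 0 0;-4 0 0 0 0 0;-4 0 -2 0 0 0;0 0 -15 0 0 0;0 0 -20 0 0 0;0 0 -20 0 0 0;0 0 -20 0 0 0;0 0 -10 0 0 0'
python3 - <<'E'
from h import *
cap('wrist','w4.png'); to([509,-305.5,330])
E
```

```text
time_s: 11.43
eef_pos: [490.2, 56.7, 337.7]
ee_rot: [0.001, 0.061, 0.998, -0.0]
force: [0.3, 0.8, 0.9]
grip_width: 0.001
grip_force: 0.0
pos [490.5  56.7 338.4] tool x [-0.993  0.121 -0.005] z [ 0.005 -0.    -1.   ] F [-0.1  0.2  1.5] t 11.4833
shift [ -62.2 -357.3    8.7]
```

View pics/w4.png

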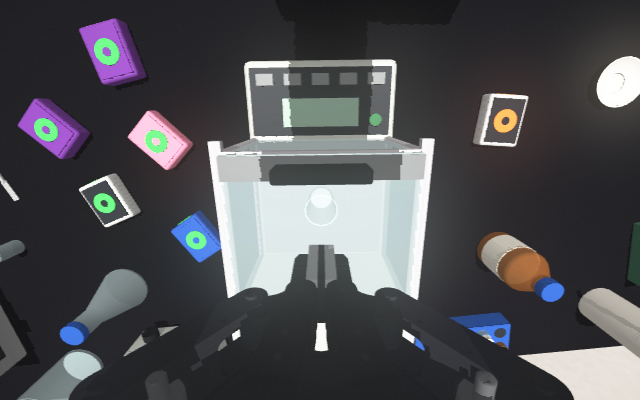

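The pane is fully shut against the rail (grip at (321,174)) and the beaker is undisturbed. Next is the tare switch.

```bash
python3 -m inch '-2 -15 0 0 0 0;-5 -25 0 0 0 0;-6 -25 0 0 0 0;-7 -25 0 0 0 0;-7 -25 0 0 0 0;-7 -25 0 0 0 0;-7 -25 0 0 0 0;-7 -25 0 0 0 0;-7 -25 0 0 0 0;-7 -25 0 0 0 0' >/dev/null
python3 -m inch '0 -25 0 0 0 0;0 -25 0 0 0 0;0 -25 0 0 0 0;0 -25 0 0 0 0;0 -15 0 0 0 0;0 -2 0 0 0 0;0 0 0 0 0 0;0 0 0 0 0 0;0 0 0 0 0 0;0 0 0 0 0 0'
python3 - <<'E'
from h import *
c=cap('wrist','w5.png'); to([509,-305.5,62])
hsv=cv2.cvtColor(np.asarray(c['image']),cv2.COLOR_RGB2HSV)
k,_,st,ce=cv2.connectedComponentsWithStats(cv2.inRange(hsv,(45,110,110),(80,255,255)))
for i in range(1,k):
    if st[i,4]>60: print(st[i],onz(c,st[i,0]+st[i,2]/2-.5,st[i,1]+st[i,3]/2-.5,30).round(1))
print('flask foot',onz(cap('scene'),391,139,0).round())
E
```

```text
time_s: 13.15
eef_pos: [508.3, -304.2, 335.5]
ee_rot: [0.0, 0.06, 0.998, -0.0]
force: [0.1, 0.3, -0.5]
grip_width: 0.002
grip_force: 0.0
pos [ 508.2 -304.3  335.5] tool x [-0.993  0.12  -0.   ] z [ 0. -0. -1.] F [-0.1 -1.2  0.2] t 13.2
shift [ -0.8  -1.1 273.5]
[349   0  25  16 262] [ 302.5 -224.3   30. ]
[267  74  23  25 399] [ 386.3 -351.7   30. ]
[379  87  23  24 348] [ 422.8 -190.8   30. ]
[310 156  22  22 343] [ 510.7 -304.4   30. ]
[396 197  22  20 279] [ 593.4 -171.5   30. ]
flask foot [ 659. -341.    0.]
```

View pics/w5.png

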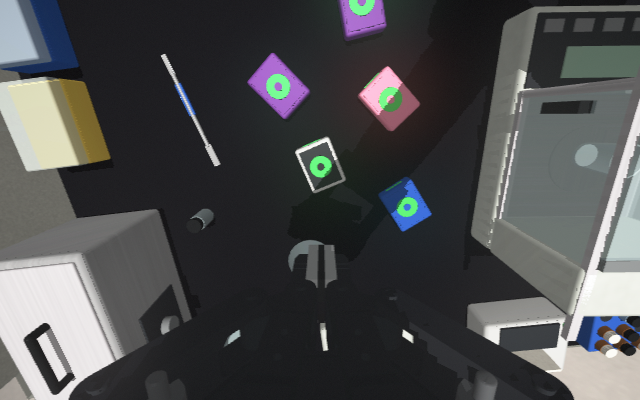

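The wrist view shows the grey tare switch at (321,167), i.e. (510.5,-304.5), directly under the tool. The flask is 150 mm behind it, which leaves enough clearance. Descending to about 32 mm above the window.

```bash
python3 -m inch '-2 0 10 0 0 0;0 0 25 0 0 0;0 0 30 0 0 0;0 0 30 0 0 0;0 0 30 0 0 0;0 0 30 0 0 0;0 0 30 0 0 0;0 0 25 0 0 0;0 0 20 0 0 0;0 0 10 0 0 0'
python3 -m inch '0 0 10 0 0 0;0 0 8 0 0 0;0 0 6 0 0 0;0 0 5 0 0 0;0 0 3 0 0 0;0 0 2 0 0 0;0 0 0 0 0 0;0 0 0 0 0 0;0 0 0 0 0 0;0 0 0 0 0 0'
for i in 1 2 3; do python3 -m inch '0 0 0 0 0 0;0 0 0 0 0 0;0 0 0 0 0 0;0 0 0 0 0 0;0 0 0 0 0 0;0 0 0 0 0 0;0 0 0 0 0 0;0 0 0 0 0 0;0 0 0 0 0 0;0 0 0 0 0 0';done
```

```text
time_s: 14.08
eef_pos: [508.9, -304.2, 92.0]
ee_rot: [-0.002, 0.061, 0.998, 0.001]
force: [0.5, -0.8, -0.4]
grip_width: 0.001
grip_force: 0.0
time_s: 14.92
eef_pos: [510.1, -305.5, 61.6]
ee_rot: [0.0, 0.061, 0.998, -0.0]
force: [-0.3, 0.2, 0.0]
grip_width: -0.0
grip_force: 0.0
time_s: 15.75
eef_pos: [509.9, -305.4, 61.3]
ee_rot: [-0.0, 0.061, 0.998, -0.0]
force: [-0.2, 0.3, -0.3]
grip_width: -0.001
grip_force: 0.0
time_s: 16.58
eef_pos: [509.9, -305.4, 61.3]
ee_rot: [-0.0, 0.061, 0.998, 0.0]
force: [0.3, -0.2, 0.3]
grip_width: -0.002
grip_force: 0.0
time_s: 17.42
eef_pos: [509.9, -305.4, 61.3]
ee_rot: [0.0, 0.061, 0.998, -0.0]
force: [0.4, -0.3, 0.5]
grip_width: 0.002
grip_force: 0.0
```

Run:
```python
from h import *
cap('wrist','w6.png'); to([510.5,-304.5,62])
```

```text
pos [ 509.9 -305.4   61.3] tool x [-0.993  0.121 -0.   ] z [ 0.  0. -1.] F [ 0.3  0.2 -0.7] t 17.4667
shift [-0.4  1.  -0.7]
```

View pics/w6.png

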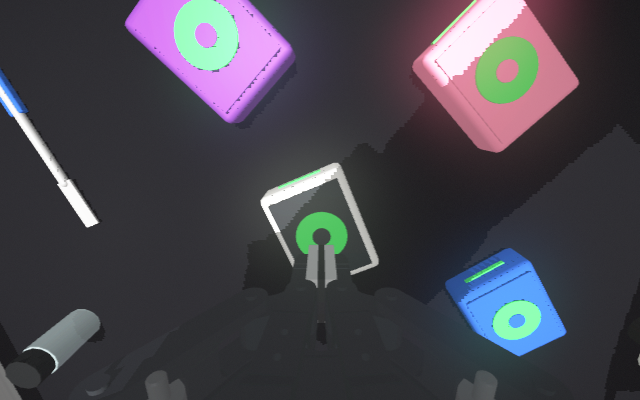

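The fingertips are centred over the green window at (321,237), the switch is untouched, and they have held there about 2.6 s. I'll hold a little longer, lift straight up, and hand in.

```bash
python3 -m inch '0 0 0 0 0 0;0 0 0 0 0 0;0 0 0 0 0 0;0 0 0 0 0 0;0 0 0 0 0 0;0 0 0 0 0 0;0 0 0 0 0 0;0 0 0 0 0 0;0 0 0 0 0 0;0 0 0 0 0 0' >/dev/null
python3 -m inch '0 0 -5 0 0 0;0 0 -15 0 0 0;0 0 -20 0 0 0;0 0 -20 0 0 0;0 0 -20 0 0 0;0 0 -20 0 0 0;0 0 -15 0 0 0;0 0 -5 0 0 0;0 0 0 0 0 0;0 0 0 0 0 0'
python3 -c "
from rig import ctrl
print(ctrl.finish_job())"
```

```text
time_s: 19.13
eef_pos: [509.7, -305.2, 180.6]
ee_rot: [-0.0, 0.061, 0.998, 0.0]
force: [-0.1, -0.1, -0.3]
grip_width: -0.003
grip_force: 0.0
the job is handed in; nothing more can be done
None
```

The pane is pushed shut to its stop, the fingertips were held about 31 mm above the green tare window for over 3 s without touching it, and the job was handed in at about 19 s; no verdict was returned.

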